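# Tilt a carrier strip into the photo light box

## Task

Take the single strip that lies on top of the crosswise drying stack and bring it down into the photo light box to be photographed; it is longer than the mouth between the two lamp hoods, so tilt it and lead one end in under a hood first, then level it. Finish while still holding it in the gripper inside the box: level, along the box, midway between the ends so that both of its ends are under the hoods, below the hoods and clear of floor, walls and hoods. Brushing the box lightly is all right but do not knock it, and leave the other strips and the bottle, counter and memo block where they are.

Things in the scene. Friction and masses are not known exactly. Their poses are not given: they have to be found in the camera images.
- strip_mid (a point): centre (half-way up) of the strip to take: rigid grey acrylic, 272 x 9 x 7 mm, about 12 g, lying alone as the third layer of a crosswise stack. x runs along its length (136 mm to each end), y across its width, z up out of its upper face. Its middle 120 mm bridge freely between the two second-layer strips, 14 mm above the mat; pinch it there across its 9 mm width.
- strip: the same strip's  origin at the middle of its underside, 3.6 mm below its centre, axes as for its centre point.
- strip_a: one of the four lower strips of the stack, same size as the top one (272 x 9 x 7 mm); its own x runs along its length; origin at the middle of its underside. Bottom layer, flat on the mat, about 75 mm to one side of the top strip and parallel to it.
- strip_b: one of the four lower strips of the stack, same size as the top one (272 x 9 x 7 mm); its own x runs along its length; origin at the middle of its underside. Bottom layer, about 75 mm to the other side of the top strip and parallel to it.
- strip_c: one of the four lower strips of the stack, same size as the top one (272 x 9 x 7 mm); its own x runs along its length; origin at the middle of its underside. Second layer, crosswise under the top strip, about 80 mm from its middle.
- strip_d: one of the four lower strips of the stack, same size as the top one (272 x 9 x 7 mm); its own x runs along its length; origin at the middle of its underside. Second layer, crosswise under the top strip, about 80 mm from its middle on the other side.
- light_box: photo light box, fixed: open-topped tub, white, with a clear front pane and a lamp hood over each end. Origin at the centre of its underside, x across it (depth), y along its length, z up. Inside 356 mm long (y -178 to 178) and 140 mm deep (x -70 to 70); walls 4 mm; inner floor at z = 9 mm, top of the walls at z = 100 mm. It stands on either side of the stack, a little turned.
- mouth (a point): centre of the light box's open mouth, 100 mm above the box's underside, axes as the box's. The aluminium lamp hoods, 18 mm thick (from this level to 18 mm above), span the full depth over each end, from y = 113 mm (and -113 mm) outwards: the mouth between them is 226 mm along y and 140 mm along x, and below the hoods the inside goes on another 65 mm at each end.
- drying_mat: grey drying mat under the stack, 300 x 300 x 4 mm, fixed to the table; origin at the centre of its underside, z up; the top strip lies roughly along its y axis.
- dropper_bottle: amber dropper bottle with black top, 31 mm wide, 100 mm tall, standing towards the window between counter and memo block (another such bottle far to the left belongs to the room); origin at the centre of its underside, z up. Bystander.
- the_counter: small round grey hand tally counter with a finger ring, 42 x 67 x 28 mm, towards the window; origin at the centre of its underside. Bystander.
- memo_block: block of yellow memo paper, 75 x 76 x 22 mm, towards the window; origin at the centre of its underside. Bystander.

How it is judged:
By the outcome, as a careful person would: the job done as asked, in the order asked, and still so for the second after the job is handed in, while the arm keeps its last pose, push and grip.
It also fails if it takes over 45 s, if anything falls off the work surface, if the arm or the gripper's body presses on something with over 40 N, if the wrist force passes 120 N, or if a joint passes its speed limit or range.

## Robot

A 6-joint arm with a two-finger parallel gripper is mounted at the origin on a cart in front of the work surface, level with it; the furniture and walls round the work are solid. World frame = base frame: x ahead of the robot, y to its left, z up, the work surface at z = 0. Lengths are in m, angles in rad, forces in N, time in s.
With the tool pointing down it reaches from about 0.275 to 0.975 m from the base axis. Payload 8.4 kg.
Tool frame: the origin (TCP) lies at the very end of the fingers, on their centre line; the grasp point (between the pads) lies 19 mm behind it; z points along the fingers, y is the line along which they close (so a half turn about z gives the same grasp; the last joint's range is limited). The gripper opens to 92 mm and grips with 3 to 60 N. Pads are 20 mm wide; open, the fingers measure 128 mm over their backs; the gripper's body (75 mm by 189 mm) begins 69 mm behind the grasp point.
Start: joints at [1.192, 0.353, 1.633, -0, 1.155, -0.002], TCP at [0.23, 0.581, 0.215] pointing down, gripper open.
Joint ranges: [-2.63, 2.63], [-0.92, 2.1], [0.06, 2.66], [-1.3, 4.44], [0, 2.69], [-3.02, 3.02]. Speed limits (rad/s): [2.22, 2.22, 2.79, 3.14, 3.14, 3.14].

## Interface

Orientations are given as a unit quaternion [w, x, y, z].
In Python, from plant import status, cams, env gives the robot as it stands.
- The arm moves only by the shell command python3 -m inch 'ROWS' [FORCE]. ROWS is JSON, a list of rows, each an object of numbers: "ax", "ay", "az": the turn, a rotation vector about the tool's x, y, z in rad; "x", "y", "z": the shift along the tool's x, y, z in mm; "jaw": the finger opening in mm, from 0 to 91.9. In form: [{"ax": .., "ay": .., "az": .., "x": .., "y": .., "z": .., "jaw": ..}, ...]. A call has 1 to 12 rows; each row shifts and turns the commanded pose from where the row before left it, along the tool's axes as they then stand; what a row does not reach is not made up. A row lasts 1/8 s, in which the tool goes at most 62.5 mm and 10.7 degrees, less where a joint would pass 70% of its speed; a pose out of reach is approached as far as the arm can. A call is refused whole if a number of a shift passes 62.5 or a number of a turn 0.188, either way. A call with a gripper value outside its range is refused whole. The fingers move at their own pace and stop on an object; FORCE is the grip in N (left out, the last holds). Time passes only in rows, so rows that do not move let the fingers close. It gives the time, the measured TCP pose, the force, the opening and the grip force at its end, in the units of the state.
- status.get_obs(): the state, without advancing time (a new reading comes with each control period).
- cams.grab_frame(name): name is "scene" or "top"; returns a dict with "frame" (384x512x3 uint8, blue, green, red), "z_map" (384x512 float32, m along the optical axis (not along the pixel's ray), 0 where there is no reading), "mtx" (3x3 intrinsics, pixels), "R" (3x3) and "t" (3): a world point X has camera coordinates R X + t. Camera axes: x right, y down, z forward; pixel columns grow to the right and rows downward; lengths in m; the calibration is good to about 2 mm. A picture is of the moment at which its call begins.
- env.job_done(): hands the job in; it is judged then, once.
The state is a dict: "time_s": time; "joint_positions": joint angles; "joint_velocities": joint speeds; "joint_torque": joint torques, N m; "tcp_pos": TCP position; "tcp_rot": TCP orientation; "contact_force": force on the tool from outside, world axes, zero at the start; "moment": the same for the moment, N m; "opening": finger opening in m; "grip_force": force on a finger pad.
Only numpy, scipy, OpenCV 4.12 (cv2) and the standard library are available. Lean on these libraries where they do the work, as an engineer would, in place of code of your own. Each camera call takes 0.05 s, during which the arm holds its last target. There are 200 camera calls.

## Working session

There is one attempt and no reset: what is moved stays moved. The work goes in short steps, Python scripts to look and compute and a shell command to move; the robot and the scene stay as the last step left them, time stands still between calls to the robot, and variables do not carry over. Pictures are saved under pics/ and viewed, at most 10 in all, crops included, and the job is handed in when it is done.

```bash
mkdir -p pics; ls; cat > h.py <<'E'
import numpy as np,cv2
from plant import status,cams,env
from scipy.spatial.transform import Rotation as Ro
def grab(n,save=None):
    f=cams.grab_frame(n)
    if save: cv2.imwrite('pics/'+save,f['frame'])
    np.savez('/tmp/'+n+'.npz',**f); return f
def cloud(f):
    z=f['z_map'];v,u=np.mgrid[:z.shape[0],:z.shape[1]];K=f['mtx']
    P=np.stack([(u-K[0,2])/K[0,0]*z,(v-K[1,2])/K[1,1]*z,z],-1)
    W=(P-f['t'])@f['R']; W[z==0]=np.nan; return W
E
python3 - <<'E'
from h import *
for n in('scene','top'):
    f=grab(n,n+'0.png');print(n,-f['R'].T@f['t'],f['R'].round(2).tolist(),f['mtx'][0,0])
print(status.get_obs())
E
```

```text
pics
scene [-0.20895682 -0.48250552  0.59134093] [[0.53, -0.85, -0.01], [-0.4, -0.24, -0.89], [0.75, 0.48, -0.46]] 424.8746933128877
top [0.45942569 0.05110268 1.22288182] [[0.01, -1.0, 0.01], [-0.99, -0.01, -0.13], [0.13, -0.01, -0.99]] 460.0198896789082
{'time_s': 0.1, 'joint_positions': array([ 1.19156975e+00,  3.53553941e-01,  1.63402255e+00, -1.16111239e-05,
        1.15519012e+00, -2.40652237e-03]), 'joint_velocities': array([ 0.00019969, -0.00063137, -0.00209853,  0.00246066,  0.00071239,
        0.00062959]), 'joint_torque': array([ 1.21184530e-03, -5.94901156e+01, -3.34927046e+01,  6.99782325e-02,
        1.82872033e-02,  1.26135194e-05]), 'tcp_pos': array([0.22983033, 0.58075668, 0.21397027]), 'tcp_rot': array([-1.06112557e-04,  1.87294958e-01,  9.82303545e-01, -5.77328658e-04]), 'contact_force': array([-0.09554054, -0.61329159, -1.01683792]), 'moment': array([ 0.02386267, -0.00088635, -0.01244302]), 'grip_force': 0.0, 'opening': 0.09177975867353047}
```

View pics/top0.png

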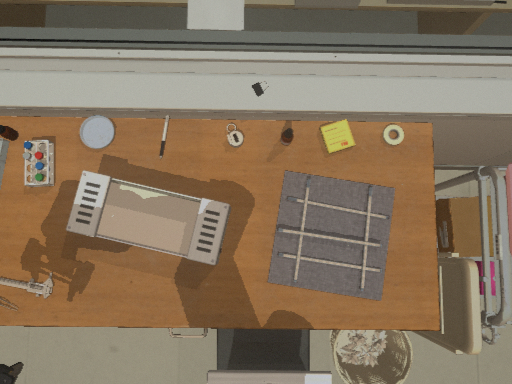

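View pics/scene0.png

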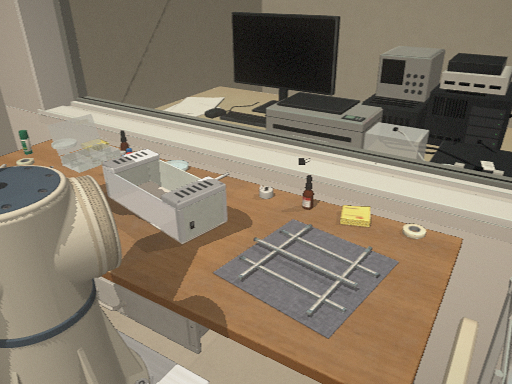

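The top view shows the stack on the mat (top strip from about (279,231) to (380,244)). The light box is to the left, with hoods at about (88,203) and (209,230). Next I measure both.

```bash
python3 - <<'E'
from h import *
f=dict(np.load('/tmp/top.npz'));W=cloud(f);im=f['frame']
a=cv2.resize(im[165:305,265:400],None,fx=5.5,fy=4.2,interpolation=cv2.INTER_CUBIC)
a=cv2.resize(im[165:305,265:400],None,fx=4,fy=4,interpolation=cv2.INTER_CUBIC)
cv2.imwrite('pics/crop.png',a)
b=cv2.resize(im[165:270,60:235],None,fx=4,fy=4,interpolation=cv2.INTER_CUBIC)
cv2.imwrite('pics/cropb.png',b)
# hoods/box by height
v,u=np.mgrid[:384,:512]
m=(W[...,2]>.085)&(u>50)&(u<250)&(v>150)&(v<280)
P=W[m];print(len(P),np.percentile(P[:,2],[5,25,50,75,95]))
h=P[P[:,2]>.108];r=cv2.minAreaRect((h[:,:2]*1000).astype(np.float32));print('hoods',r,cv2.boxPoints(r).tolist(),len(h))
m=(u>270)&(u<390)&(v>180)&(v<295)
print('mat z',np.nanmedian(W[m][:,2]))
for p in[(300,220),(250,200)]:print(W[p])
g=cv2.cvtColor(im,cv2.COLOR_BGR2GRAY);
# top strip line: per column peak between v range along expected line
L=[]
for c in range(276,384):
    y0=231+(c-279)*13/101
    rows=np.arange(int(y0)-5,int(y0)+7);w=np.clip(g[rows,c].astype(float)-130,0,None)
    L.append((c,round((w*rows).sum()/max(w.sum(),1),2),int(g[rows,c].max()),round(float(np.nanmax(W[rows,c,2]))*1000,1)))
print(L)
E
```

```text
4198 [0.1002815  0.11609401 0.11790724 0.11947156 0.12153528]
hoods ((534.8360595703125, 298.742919921875), (368.45849609375, 152.18048095703125), 77.6180191040039) [[421.0117492675781, 135.11477661132812], [569.6524658203125, 102.48300170898438], [648.660400390625, 462.3710632324219], [500.0196533203125, 495.0028381347656]] 3779
mat z 0.004456556482442937
[0.32886767 0.12892665 0.00114744]
[0.45717569 0.17122454 0.12118333]
[(276, np.float64(0.0), 106, 7.0), (277, np.float64(0.0), 104, 29.2), (278, np.float64(0.0), 106, 29.9), (279, np.float64(0.0), 119, 27.9), (280, np.float64(0.0), 128, 27.1), (281, np.float64(0.0), 124, 28.8), (282, np.float64(0.0), 128, 28.2), (283, np.float64(230.38), 158, 28.2), (284, np.float64(230.34), 168, 26.5), (285, np.float64(230.49), 166, 26.0), (286, np.float64(230.66), 166, 29.2), (287, np.float64(230.83), 167, 29.5), (288, np.float64(230.88), 168, 29.5), (289, np.float64(231.0), 168, 25.7), (290, np.float64(231.07), 158, 26.4), (291, np.float64(231.09), 155, 29.8), (292, np.float64(231.45), 157, 29.8), (293, np.float64(231.51), 162, 25.6), (294, np.
[... 2689 characters left out ...]
, np.float64(244.73), 171, 27.3), (366, np.float64(242.61), 167, 27.4), (367, np.float64(240.71), 168, 27.4), (368, np.float64(243.3), 160, 29.8), (369, np.float64(243.47), 156, 28.8), (370, np.float64(243.5), 157, 29.2), (371, np.float64(243.44), 157, 27.2), (372, np.float64(243.86), 167, 29.2), (373, np.float64(244.09), 162, 27.0), (374, np.float64(244.42), 165, 26.8), (375, np.float64(244.47), 155, 28.6), (376, np.float64(244.46), 150, 27.7), (377, np.float64(244.5), 149, 29.2), (378, np.float64(244.5), 145, 30.5), (379, np.float64(244.85), 141, 31.3), (380, np.float64(0.0), 121, 29.1), (381, np.float64(0.0), 120, 29.9), (382, np.float64(0.0), 105, 11.5), (383, np.float64(0.0), 110, 7.1)]
```

View pics/crop.png

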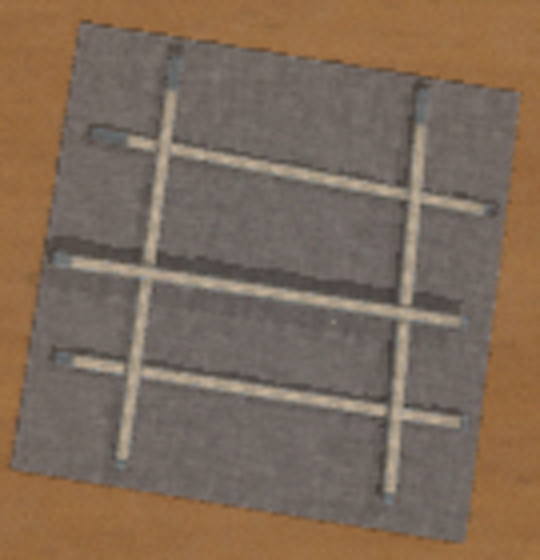

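View pics/cropb.png

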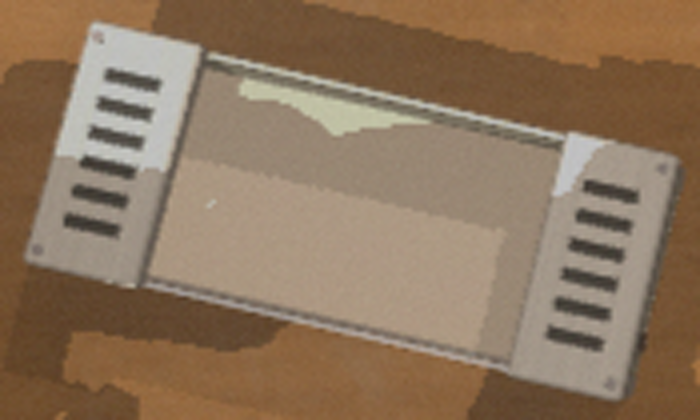

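The crops show the strip ends at about (277.5,229.5) and (381,245). The hood corners are at about (84,170.5), (230,204.5), (217,265) and (66.5,230.5).

```bash
cat >> h.py <<'E'
def ray(f,u,v,z):
    d=f['R'].T@np.linalg.inv(f['mtx'])@[u,v,1]; o=-f['R'].T@f['t']; return o+d*(z-o[2])/d[2]
E
python3 - <<'E'
from h import *
f=dict(np.load('/tmp/top.npz'));W=cloud(f)
A=ray(f,277.2,229.4,.0256);B=ray(f,381.5,245.2,.0256)
print('strip',A,B,(A+B)/2,np.linalg.norm(A-B),np.degrees(np.arctan2(*(A-B)[1::-1])))
# strip A in world with depth ends
v,u=np.mgrid[:384,:512]
q=np.array([ray(f,60+x/4-.375,165+y/4-.375,.118) for x,y in[(95,22),(682,157),(630,401),(24,262)]])
print(q.round(4),q.mean(0));
for i in range(4):
    d=q[(i+1)%4]-q[i];print(np.linalg.norm(d),np.degrees(np.arctan2(d[1],d[0])))
# inner hood edges, at .118
for x,y in[(202,45),(143,287),(568,132),(512,375)]: print(ray(f,60+x/4-.375,165+y/4-.375,.118).round(4))
o=status.get_obs();print(Ro.from_quat(o['tcp_rot'],scalar_first=True).as_matrix().round(3))
m=(u>90)&(u<225)&(v>165)&(v<265)&(W[...,2]<.05);print('floor',np.nanmedian(W[m][:,2]))
g=np.load('/tmp/scene.npz')
for n,p in(('A',A),('B',B)):
    c=g['mtx']@(g['R']@p+g['t']);print(n,c[:2]/c[2])
c=g['mtx']@(g['R']@((q[0]+q[1])/2)+g['t'])
E
```

```text
strip [ 0.51242037 -0.01712159  0.0256    ] [ 0.47493056 -0.28798698  0.0256    ] [ 0.49367547 -0.15255429  0.0256    ] 0.27344752030021846 82.11989618272088
[[0.6458 0.4592 0.118 ]
 [0.5683 0.1021 0.118 ]
 [0.4227 0.1301 0.118 ]
 [0.5003 0.4927 0.118 ]] [0.53427837 0.29600588 0.118     ]
0.3654375359313895 -102.24501835030435
0.14826205557896016 169.1139621047736
0.37078476473063293 77.91716909503242
0.14928114501171982 -12.947215586361809
[0.6326 0.3939 0.118 ]
[0.4864 0.4212 0.118 ]
[0.5825 0.1711 0.118 ]
[0.4371 0.2003 0.118 ]
[[-0.93   0.368 -0.   ]
 [ 0.368  0.93  -0.001]
 [-0.    -0.001 -1.   ]]
floor 0.005255986871945895
A [255.1114617  238.13730813]
B [357.5702457  284.73813196]
```

```bash
python3 -m inch '[{"az":0.133},{"az":0.133},{"az":0.133},{"az":0.133},{"az":0.133},{"az":0.133},{"az":0.133},{"az":0.133},{"az":0.133},{"az":0.133,"jaw":40}]'; python3 -m inch '[{"x":-25,"y":13},{"x":-45,"y":23.5},{"x":-45,"y":23.5},{"x":-45,"y":23.5},{"x":-45,"y":23.5},{"x":-45,"y":23.5},{"x":-45,"y":23.5},{"x":-45,"y":23.5},{"x":-45,"y":23.5},{"x":-45,"y":23.5},{"x":-45,"y":23.5},{"x":-45,"y":23.5}]';python3 -m inch '[{"x":-45,"y":23.5},{"x":-45,"y":23.5},{"x":-45,"y":23.5},{"x":-35,"y":18},{"z":20,"jaw":40},{"z":20}]'
cat >> h.py <<'E'
def to(p,yaw,tilt=0,dt=0):
    """shift (mm, tool axes) and rotvec to reach TCP p with tool x at yaw (deg), +end tilted down by tilt"""
    o=status.get_obs();R=Ro.from_quat(o['tcp_rot'],scalar_first=True)
    y=np.radians(yaw);x=np.array([np.cos(y),np.sin(y),0]);z=np.array([0,0,-1.])
    T=Ro.from_matrix(np.stack([x,np.cross(z,x),z],1))*Ro.from_rotvec([0,np.radians(tilt),0])
    print('t',round(o['time_s'],2),'tcp',o['tcp_pos'].round(4),'F',o['contact_force'].round(1),'open',round(o['opening']*1e3,1),'grip',round(float(o['grip_force']),1))
    print('toolx',R.as_matrix()[:,0].round(3),'shift mm',(R.inv().apply(np.array(p)-o['tcp_pos'])*1e3).round(1),'turn',(R.inv()*T).as_rotvec().round(3))
E
python3 - <<'E'
from h import *
to([.4937,-.1525,.16],82.1)
print(status.get_obs()['joint_positions'].round(2))
grab('top','top1.png');grab('scene','sc1.png')
E
```

```text
t 0.1 tcp [0.2298 0.5808 0.214 ] F [-0.1 -0.6 -1. ] open 91.8 grip 0.0
toolx [-0.93   0.368 -0.   ] shift mm [-515.2 -584.7   54.7] turn [-1.000e-03  1.000e-03  1.332e+00]
[ 1.19  0.35  1.63 -0.    1.16 -0.  ]validation failed for argument at $[0]...
validation failed for argument at $[0]...
validation failed for argument at $[0]...
```

```bash
python3 -c "
import cv2
a=cv2.imread('pics/sc1.png')[150:342,170:426];b=cv2.imread('pics/top1.png')[165:305,235:400]
cv2.imwrite('pics/sc1c.png',cv2.resize(a,None,fx=3,fy=3))"
```

```text
(no output)
```

View pics/sc1c.png

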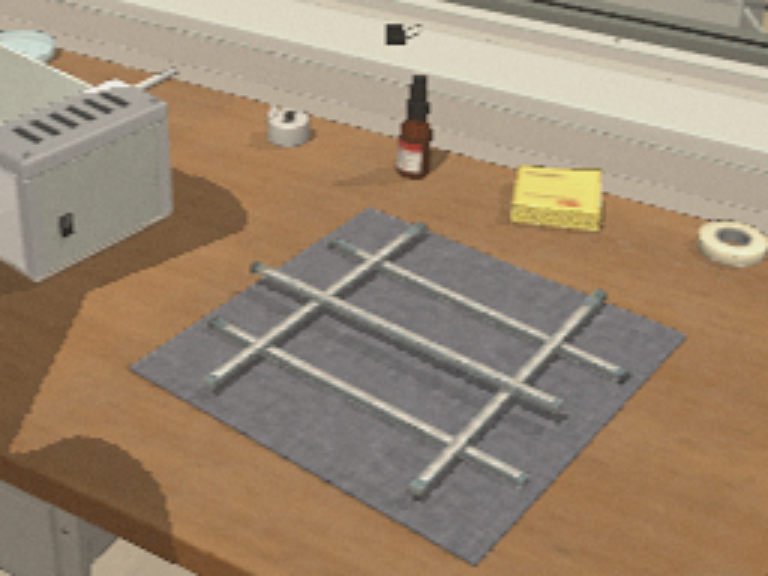

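The picture shows the scene unchanged, with the strip ends at crop (255,267) and (560,403). The rows were refused because every field has to be present.

```bash
python3 -m inch '[{"ax":0,"ay":0,"az":0.133,"x":0,"y":0,"z":0,"jaw":40},{"ax":0,"ay":0,"az":0.133,"x":0,"y":0,"z":0,"jaw":40},{"ax":0,"ay":0,"az":0.133,"x":0,"y":0,"z":0,"jaw":40},{"ax":0,"ay":0,"az":0.133,"x":0,"y":0,"z":0,"jaw":40},{"ax":0,"ay":0,"az":0.133,"x":0,"y":0,"z":0,"jaw":40},{"ax":0,"ay":0,"az":0.133,"x":0,"y":0,"z":0,"jaw":40},{"ax":0,"ay":0,"az":0.133,"x":0,"y":0,"z":0,"jaw":40},{"ax":0,"ay":0,"az":0.133,"x":0,"y":0,"z":0,"jaw":40},{"ax":0,"ay":0,"az":0.133,"x":0,"y":0,"z":0,"jaw":40},{"ax":0,"ay":0,"az":0.133,"x":0,"y":0,"z":0,"jaw":40}]'; python3 -c "
from h import *
to([.4937,-.1525,.2],82.1)"
```

```text
time_s: 1.45
tcp_pos: [0.2299, 0.581, 0.2143]
tcp_rot: [0.0, 0.755, 0.656, -0.0]
contact_force: [0.7, 0.2, 0.1]
opening: 0.04
grip_force: 0.0
t 1.45 tcp [0.2299 0.581  0.2143] F [0.7 0.2 0.1] open 40.0 grip 0.0
toolx [ 0.14  0.99 -0.  ] shift mm [-689.4  363.8   14.6] turn [-0.     0.    -0.002]
```

```bash
python3 -m inch '[{"ax":0,"ay":0,"az":0,"x":-25,"y":13,"z":0,"jaw":40},{"ax":0,"ay":0,"az":0,"x":-45,"y":23.5,"z":0,"jaw":40},{"ax":0,"ay":0,"az":0,"x":-45,"y":23.5,"z":0,"jaw":40},{"ax":0,"ay":0,"az":0,"x":-45,"y":23.5,"z":0,"jaw":40},{"ax":0,"ay":0,"az":0,"x":-45,"y":23.5,"z":0,"jaw":40},{"ax":0,"ay":0,"az":0,"x":-45,"y":23.5,"z":0,"jaw":40},{"ax":0,"ay":0,"az":0,"x":-45,"y":23.5,"z":0,"jaw":40},{"ax":0,"ay":0,"az":0,"x":-45,"y":23.5,"z":0,"jaw":40},{"ax":0,"ay":0,"az":0,"x":-45,"y":23.5,"z":0,"jaw":40},{"ax":0,"ay":0,"az":0,"x":-45,"y":23.5,"z":0,"jaw":40},{"ax":0,"ay":0,"az":0,"x":-45,"y":23.5,"z":0,"jaw":40},{"ax":0,"ay":0,"az":0,"x":-45,"y":23.5,"z":0,"jaw":40}]'
python3 -m inch '[{"ax":0,"ay":0,"az":0,"x":-45,"y":23.5,"z":0,"jaw":40},{"ax":0,"ay":0,"az":0,"x":-45,"y":23.5,"z":0,"jaw":40},{"ax":0,"ay":0,"az":0,"x":-45,"y":23.5,"z":0,"jaw":40},{"ax":0,"ay":0,"az":0,"x":-34,"y":18,"z":0,"jaw":40},{"ax":0,"ay":0,"az":0,"x":0,"y":0,"z":30,"jaw":40},{"ax":0,"ay":0,"az":0,"x":0,"y":0,"z":40,"jaw":40},{"ax":0,"ay":0,"az":0,"x":0,"y":0,"z":40,"jaw":40},{"ax":0,"ay":0,"az":0,"x":0,"y":0,"z":20,"jaw":40},{"ax":0,"ay":0,"az":0,"x":0,"y":0,"z":0,"jaw":40}]'
python3 - <<'E'
from h import *
to([.4937,-.1525,.08],82.1)
print(status.get_obs()['joint_positions'].round(2))
f=grab('top');g=grab('scene')
a=cv2.resize(f['frame'][165:305,250:400],None,fx=2.6,fy=2.6,interpolation=2);b=cv2.resize(g['frame'][180:340,215:400],None,fx=2.2,fy=2.2,interpolation=2)
h=max(len(a),len(b));c=np.zeros((h,a.shape[1]+b.shape[1],3),np.uint8);c[:len(a),:a.shape[1]]=a;c[:len(b),a.shape[1]:]=b
cv2.imwrite('pics/j1.png',c)
E
```

```text
time_s: 2.95
tcp_pos: [0.4288, 0.0275, 0.2147]
tcp_rot: [0.0, 0.754, 0.657, 0.0]
contact_force: [1.0, 0.7, 0.6]
opening: 0.0402
grip_force: 0.0
time_s: 4.08
tcp_pos: [0.492, -0.1499, 0.0832]
tcp_rot: [-0.001, 0.754, 0.657, -0.001]
contact_force: [0.2, 0.2, 1.2]
opening: 0.0399
grip_force: 0.0
t 4.08 tcp [ 0.492  -0.1499  0.0832] F [0.2 0.2 1.2] open 39.9 grip 0.0
toolx [0.136 0.991 0.001] shift mm [-2.3  2.1  3.2] turn [-0.003 -0.001  0.002]
[-0.3   0.36  1.98 -0.    0.81 -0.16]
```

View pics/j1.png

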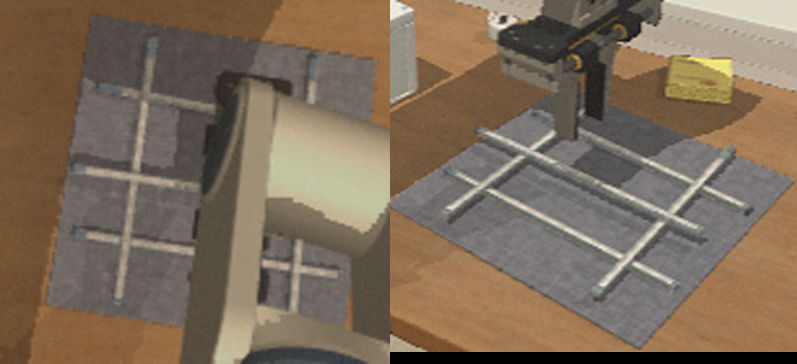

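The fingers straddle the top strip (crop tips at about (570,138) and (594,122)). Descend, then close.

```bash
python3 -m inch '[{"ax":0,"ay":0,"az":0,"x":-2,"y":2,"z":20,"jaw":34},{"ax":0,"ay":0,"az":0,"x":0,"y":0,"z":20,"jaw":34},{"ax":0,"ay":0,"az":0,"x":0,"y":0,"z":18,"jaw":34},{"ax":0,"ay":0,"az":0,"x":0,"y":0,"z":10,"jaw":34},{"ax":0,"ay":0,"az":0,"x":0,"y":0,"z":6,"jaw":34},{"ax":0,"ay":0,"az":0,"x":0,"y":0,"z":0,"jaw":34},{"ax":0,"ay":0,"az":0,"x":0,"y":0,"z":0,"jaw":34}]'
python3 - <<'E'
from h import *
to([.4937,-.1525,.008],82.1)
g=grab('scene');b=cv2.resize(g['frame'][190:320,240:400],None,fx=4,fy=4,interpolation=2);cv2.imwrite('pics/j2.png',b)
E
```

```text
time_s: 5.05
tcp_pos: [0.4954, -0.1527, 0.0111]
tcp_rot: [0.0, 0.754, 0.657, 0.0]
contact_force: [-0.1, -0.1, 0.5]
opening: 0.0344
grip_force: 0.0
t 5.05 tcp [ 0.4954 -0.1527  0.0111] F [-0.1 -0.1  0.5] open 34.4 grip 0.0
toolx [ 0.136  0.991 -0.   ] shift mm [-0.1 -1.7  3.1] turn [0.001 0.    0.002]
```

View pics/j2.png

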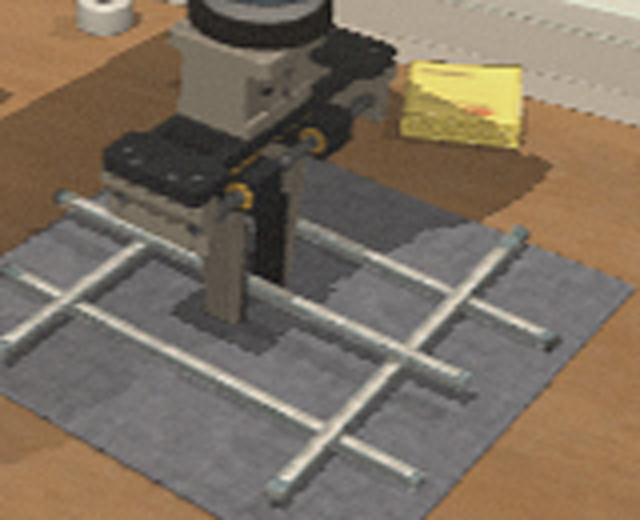

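The strip runs between the two fingers, near crop (240,290). Lower slightly and close.

```bash
python3 -m inch '[{"ax":0,"ay":0,"az":0,"x":0,"y":-1.5,"z":3.5,"jaw":24},{"ax":0,"ay":0,"az":0,"x":0,"y":0,"z":0,"jaw":18},{"ax":0,"ay":0,"az":0,"x":0,"y":0,"z":0,"jaw":13},{"ax":0,"ay":0,"az":0,"x":0,"y":0,"z":0,"jaw":10},{"ax":0,"ay":0,"az":0,"x":0,"y":0,"z":0,"jaw":7},{"ax":0,"ay":0,"az":0,"x":0,"y":0,"z":0,"jaw":4},{"ax":0,"ay":0,"az":0,"x":0,"y":0,"z":0,"jaw":4},{"ax":0,"ay":0,"az":0,"x":0,"y":0,"z":0,"jaw":4}]' 20
```

```text
time_s: 6.1
tcp_pos: [0.4935, -0.1524, 0.0071]
tcp_rot: [0.0, 0.754, 0.657, 0.0]
contact_force: [-0.1, -0.9, 0.1]
opening: 0.0088
grip_force: 20.0
```

```bash
python3 -m inch '[{"ax":0,"ay":0,"az":0,"x":0,"y":0,"z":-4,"jaw":4},{"ax":0,"ay":0,"az":0,"x":0,"y":0,"z":-8,"jaw":4},{"ax":0,"ay":0,"az":0,"x":0,"y":0,"z":-16,"jaw":4},{"ax":0,"ay":0,"az":0,"x":0,"y":0,"z":-26,"jaw":4},{"ax":0,"ay":0,"az":0,"x":0,"y":0,"z":-32,"jaw":4},{"ax":0,"ay":0,"az":0,"x":0,"y":0,"z":-35,"jaw":4},{"ax":0,"ay":0,"az":0,"x":0,"y":0,"z":-35,"jaw":4},{"ax":0,"ay":0,"az":0,"x":0,"y":0,"z":-30,"jaw":4},{"ax":0,"ay":0,"az":0,"x":0,"y":0,"z":-20,"jaw":4},{"ax":0,"ay":0,"az":0,"x":0,"y":0,"z":-10,"jaw":4},{"ax":0,"ay":0,"az":0,"x":0,"y":0,"z":0,"jaw":4}]'
cat >> h.py <<'E'
C=np.array([.5345,.2975]);YAW=77.8
def box(yc,zc,tilt,xc=0,e=0,s=.015):
    """strip centre at box (xc,yc), zc mm above hood underside, +y end down by tilt deg"""
    a=np.radians(YAW);d=np.array([np.cos(a),np.sin(a)]);n=np.array([np.sin(a),-np.cos(a)])
    t=np.radians(tilt);p=np.r_[C+d*yc/1e3+n*xc/1e3,.1+zc/1e3]
    ap=np.r_[-d*np.sin(t),-np.cos(t)]  # tool z
    to(p+ap*s,YAW,tilt)
E
python3 - <<'E'
from h import *
g=grab('scene','sc3.png')
box(-25,110,0);box(-25,110,25)
E
```

```text
time_s: 7.48
tcp_pos: [0.4936, -0.1524, 0.2239]
tcp_rot: [0.001, 0.754, 0.657, 0.0]
contact_force: [0.1, -0.6, -0.6]
opening: 0.009
grip_force: 20.0
t 7.53 tcp [ 0.4932 -0.1523  0.223 ] F [ 0.4 -0.4 -0.7] open 8.9 grip 20.0
toolx [0.136 0.991 0.   ] shift mm [426.3 -22.   28. ] turn [-0.    -0.     0.077]
t 7.53 tcp [ 0.4932 -0.1523  0.223 ] F [ 0.4 -0.4 -0.7] open 8.9 grip 20.0
toolx [0.136 0.991 0.   ] shift mm [419.9 -22.5  26.6] turn [-0.017  0.436  0.076]
```

View pics/sc3.png

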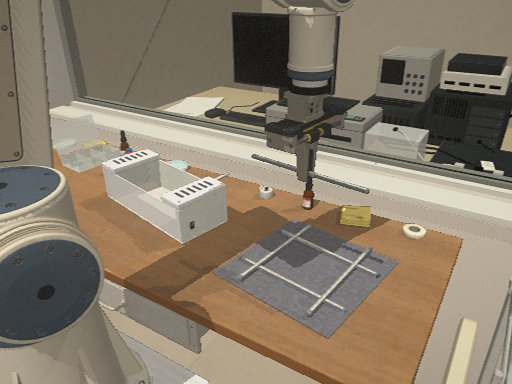

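The strip is held level, ends at about (252,157) and (368,190), and the lower strips have not moved. Now carry it to the box.

```bash
sed -i 's/np.radians(tilt),0\])/-np.radians(tilt),0])/' h.py; python3 -m inch '[{"ax":0,"ay":0,"az":0.077,"x":0,"y":0,"z":0,"jaw":4},{"ax":0,"ay":0,"az":0,"x":20,"y":-2.5,"z":0,"jaw":4},{"ax":0,"ay":0,"az":0,"x":40,"y":-5,"z":0,"jaw":4},{"ax":0,"ay":0,"az":0,"x":50,"y":-6.5,"z":0,"jaw":4},{"ax":0,"ay":0,"az":0,"x":50,"y":-6.5,"z":0,"jaw":4},{"ax":0,"ay":0,"az":0,"x":50,"y":-6.5,"z":0,"jaw":4},{"ax":0,"ay":0,"az":0,"x":50,"y":-6.5,"z":0,"jaw":4},{"ax":0,"ay":0,"az":0,"x":50,"y":-6.5,"z":0,"jaw":4},{"ax":0,"ay":0,"az":0,"x":50,"y":-6.5,"z":0,"jaw":4},{"ax":0,"ay":0,"az":0,"x":40,"y":-5,"z":0,"jaw":4},{"ax":0,"ay":0,"az":0,"x":20,"y":-2.5,"z":0,"jaw":4},{"ax":0,"ay":0,"az":0,"x":0,"y":0,"z":0,"jaw":4}]'
python3 -m inch '[{"ax":0,"ay":-0.08,"az":0,"x":0,"y":0,"z":0,"jaw":4},{"ax":0,"ay":-0.1,"az":0,"x":0,"y":0,"z":0,"jaw":4},{"ax":0,"ay":-0.1,"az":0,"x":0,"y":0,"z":0,"jaw":4},{"ax":0,"ay":-0.1,"az":0,"x":0,"y":0,"z":0,"jaw":4},{"ax":0,"ay":-0.056,"az":0,"x":0,"y":0,"z":0,"jaw":4},{"ax":0,"ay":0,"az":0,"x":0,"y":0,"z":0,"jaw":4}]'
python3 - <<'E'
from h import *
f=grab('top');g=grab('scene')
a=cv2.resize(f['frame'][150:290,40:270],None,fx=1.7,fy=1.7,interpolation=2);b=cv2.resize(g['frame'][60:290,60:290],None,fx=1.7,fy=1.7,interpolation=2)
h=max(len(a),len(b));c=np.zeros((h,a.shape[1]+b.shape[1],3),np.uint8);c[:len(a),:a.shape[1]]=a;c[:len(b),a.shape[1]:]=b
cv2.imwrite('pics/j4.png',c)
print(status.get_obs()['joint_positions'].round(2))
box(-25,60,25);box(-25,0,25)
E
```

```text
time_s: 9.02
tcp_pos: [0.529, 0.2699, 0.2222]
tcp_rot: [-0.0, 0.778, 0.629, -0.001]
contact_force: [0.4, -0.3, 0.1]
opening: 0.0087
grip_force: 20.0
time_s: 9.78
tcp_pos: [0.5294, 0.2685, 0.2222]
tcp_rot: [0.136, 0.76, 0.613, -0.169]
contact_force: [0.0, 0.3, -0.1]
opening: 0.0086
grip_force: 20.0
[ 0.64  0.49  1.48 -0.28  1.51  0.92]
t 9.88 tcp [0.5295 0.2684 0.223 ] F [-0.3  0.4  0.4] open 8.9 grip 20.0
toolx [ 0.192  0.886 -0.422] shift mm [30.6 -1.2 70.2] turn [-0.001 -0.001 -0.001]
t 9.88 tcp [0.5295 0.2684 0.223 ] F [-0.3  0.4  0.4] open 8.9 grip 20.0
toolx [ 0.192  0.886 -0.422] shift mm [ 55.9  -1.2 124.6] turn [-0.001 -0.001 -0.001]
```

View pics/j4.png

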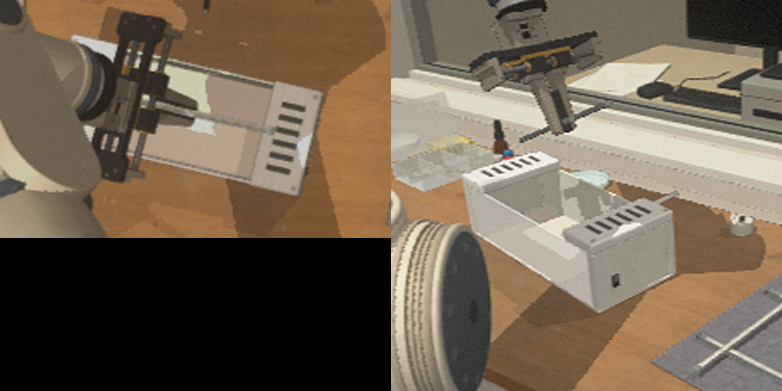

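The strip is tilted with its far end down. Its scene ends are at about (136.5,142.4) and (188,120), and its top-view upper end is at about (200.6,226). Check these against the prediction.

```bash
python3 - <<'E'
from h import *
o=status.get_obs();R=Ro.from_quat(o['tcp_rot'],scalar_first=True).as_matrix()
for n in('scene','top'):
  f=np.load('/tmp/%s.npz'%n)
  for e in(136,-136):
    p=o['tcp_pos']-.015*R[:,2]+e/1e3*R[:,0];c=f['mtx']@(f['R']@p+f['t']);print(n,e,p.round(3),(c[:2]/c[2]).round(1))
E
```

```text
scene 136 [0.557 0.395 0.179] [137.5 141.9]
scene -136 [0.505 0.154 0.294] [188.5 120.2]
top 136 [0.557 0.395 0.179] [ 99.7 204.5]
top -136 [0.505 0.154 0.294] [199.8 226.4]
```

The prediction agrees within 1 px, so descend.

```bash
python3 -m inch '[{"ax":0,"ay":0,"az":0,"x":6,"y":-1,"z":14,"jaw":4},{"ax":0,"ay":0,"az":0,"x":12,"y":0,"z":28,"jaw":4},{"ax":0,"ay":0,"az":0,"x":12.5,"y":0,"z":28,"jaw":4},{"ax":0,"ay":0,"az":0,"x":10,"y":0,"z":22,"jaw":4},{"ax":0,"ay":0,"az":0,"x":7,"y":0,"z":15,"jaw":4},{"ax":0,"ay":0,"az":0,"x":5,"y":0,"z":10,"jaw":4},{"ax":0,"ay":0,"az":0,"x":3,"y":0,"z":6.5,"jaw":4},{"ax":0,"ay":0,"az":0,"x":0,"y":0,"z":0,"jaw":4}]'
python3 -c "
from h import *
box(-25,0,25);box(35,0,25)"
```

```text
time_s: 10.88
tcp_pos: [0.5281, 0.268, 0.0876]
tcp_rot: [0.136, 0.76, 0.613, -0.168]
contact_force: [-0.3, -0.3, 0.8]
opening: 0.0089
grip_force: 20.0
t 10.88 tcp [0.5281 0.268  0.0876] F [-0.3 -0.3  0.8] open 8.9 grip 20.0
toolx [ 0.192  0.886 -0.422] shift mm [-0.5  0.   1.6] turn [-0. -0. -0.]
t 10.88 tcp [0.5281 0.268  0.0876] F [-0.3 -0.3  0.8] open 8.9 grip 20.0
toolx [ 0.192  0.886 -0.422] shift mm [ 53.9   0.  -23.8] turn [-0. -0. -0.]
```

```bash
python3 -m inch '[{"ax":0,"ay":0,"az":0,"x":6,"y":0,"z":-2.6,"jaw":4},{"ax":0,"ay":0,"az":0,"x":12,"y":0,"z":-5.3,"jaw":4},{"ax":0,"ay":0,"az":0,"x":12,"y":0,"z":-5.3,"jaw":4},{"ax":0,"ay":0,"az":0,"x":12,"y":0,"z":-5.3,"jaw":4},{"ax":0,"ay":0,"az":0,"x":8,"y":0,"z":-3.6,"jaw":4},{"ax":0,"ay":0,"az":0,"x":4,"y":0,"z":-1.7,"jaw":4},{"ax":0,"ay":0,"az":0,"x":0,"y":0,"z":0,"jaw":4}]'
python3 -c "
from h import *
box(34,-20,18.5);box(33,-40,12)"
```

```text
time_s: 11.75
tcp_pos: [0.5405, 0.3258, 0.0863]
tcp_rot: [0.136, 0.76, 0.613, -0.168]
contact_force: [0.5, -0.8, 0.3]
opening: 0.0087
grip_force: 20.0
t 11.75 tcp [0.5405 0.3258 0.0863] F [ 0.5 -0.8  0.3] open 8.7 grip 20.0
toolx [ 0.191  0.886 -0.423] shift mm [ 9.   0.1 18.5] turn [-0.     0.113  0.   ]
t 11.75 tcp [0.5405 0.3258 0.0863] F [ 0.5 -0.8  0.3] open 8.7 grip 20.0
toolx [ 0.191  0.886 -0.423] shift mm [18.2  0.1 36.7] turn [-0.     0.227  0.   ]
```

```bash
python3 -m inch '[{"ax":0,"ay":0.038,"az":0,"x":3,"y":0,"z":6.2,"jaw":4},{"ax":0,"ay":0.038,"az":0,"x":2.5,"y":0,"z":6.5,"jaw":4},{"ax":0,"ay":0.038,"az":0,"x":2,"y":0,"z":6.5,"jaw":4},{"ax":0,"ay":0,"az":0,"x":0,"y":0,"z":0,"jaw":4}]'
python3 -c "
from h import *
box(34,-20,18.5);box(33,-40,12)"
```

```text
time_s: 12.25
tcp_pos: [0.5401, 0.324, 0.0659]
tcp_rot: [0.101, 0.768, 0.619, -0.125]
contact_force: [0.3, -0.5, 0.4]
opening: 0.0091
grip_force: 20.0
t 12.25 tcp [0.5401 0.324  0.0659] F [ 0.3 -0.5  0.4] open 9.1 grip 20.0
toolx [ 0.201  0.927 -0.317] shift mm [ 2.1  0.1 -0.6] turn [-0.001  0.    -0.001]
t 12.25 tcp [0.5401 0.324  0.0659] F [ 0.3 -0.5  0.4] open 9.1 grip 20.0
toolx [ 0.201  0.927 -0.317] shift mm [ 9.2  0.1 18.6] turn [-0.001  0.113 -0.001]
```

```bash
python3 -m inch '[{"ax":0,"ay":0.038,"az":0,"x":3.6,"y":0,"z":6,"jaw":4},{"ax":0,"ay":0.038,"az":0,"x":3,"y":0,"z":6.4,"jaw":4},{"ax":0,"ay":0.037,"az":0,"x":2.5,"y":0,"z":6.4,"jaw":4},{"ax":0,"ay":0,"az":0,"x":0,"y":0,"z":0,"jaw":4}]'
python3 -c "
from h import *
box(33,-40,12);box(16,-40,6);box(0,-40,0)"
```

```text
time_s: 12.75
tcp_pos: [0.541, 0.3279, 0.0452]
tcp_rot: [0.066, 0.774, 0.624, -0.082]
contact_force: [0.9, -0.4, 0.9]
opening: 0.0092
grip_force: 20.0
t 12.75 tcp [0.541  0.3279 0.0452] F [ 0.9 -0.4  0.9] open 9.2 grip 20.0
toolx [ 0.207  0.956 -0.209] shift mm [-1.2  0.1  0.2] turn [-0.001  0.001 -0.001]
t 12.75 tcp [0.541  0.3279 0.0452] F [ 0.9 -0.4  0.9] open 9.2 grip 20.0
toolx [ 0.207  0.956 -0.209] shift mm [-16.2   0.1   3.6] turn [-0.001  0.106 -0.001]
t 12.75 tcp [0.541  0.3279 0.0452] F [ 0.9 -0.4  0.9] open 9.2 grip 20.0
toolx [ 0.207  0.956 -0.209] shift mm [-30.3   0.1   6.7] turn [-0.001  0.21  -0.001]
```

```bash
python3 -m inch '[{"ax":0,"ay":0.015,"az":0,"x":-4,"y":0,"z":1,"jaw":4},{"ax":0,"ay":0.035,"az":0,"x":-5.5,"y":0,"z":1.1,"jaw":4},{"ax":0,"ay":0.04,"az":0,"x":-6,"y":0,"z":0.8,"jaw":4},{"ax":0,"ay":0.045,"az":0,"x":-6,"y":0,"z":0.5,"jaw":4},{"ax":0,"ay":0.045,"az":0,"x":-5.5,"y":0,"z":0.2,"jaw":4},{"ax":0,"ay":0.03,"az":0,"x":-4,"y":0,"z":0,"jaw":4},{"ax":0,"ay":0,"az":0,"x":0,"y":0,"z":0,"jaw":4},{"ax":0,"ay":0,"az":0,"x":0,"y":0,"z":0,"jaw":4}]'
python3 - <<'E'
from h import *
f=grab('top');g=grab('scene')
box(0,-40,0)
a=cv2.resize(f['frame'][150:290,40:270],None,fx=1.7,fy=1.7,interpolation=2);b=cv2.resize(g['frame'][110:270,80:260],None,fx=2.2,fy=2.2,interpolation=2)
h=max(len(a),len(b));c=np.zeros((h,a.shape[1]+b.shape[1],3),np.uint8);c[:len(a),:a.shape[1]]=a;c[:len(b),a.shape[1]:]=b
cv2.imwrite('pics/j5.png',c)
E
```

```text
time_s: 13.75
tcp_pos: [0.5348, 0.2982, 0.0459]
tcp_rot: [-0.0, 0.778, 0.628, 0.0]
contact_force: [0.7, 0.2, 0.6]
opening: 0.0091
grip_force: 20.0
t 13.85 tcp [0.5347 0.2984 0.0457] F [-0.3  0.2 -0.4] open 9.0 grip 20.0
toolx [0.211 0.978 0.001] shift mm [-0.9 -0.   0.7] turn [ 0.    -0.001  0.   ]
```

View pics/j5.png

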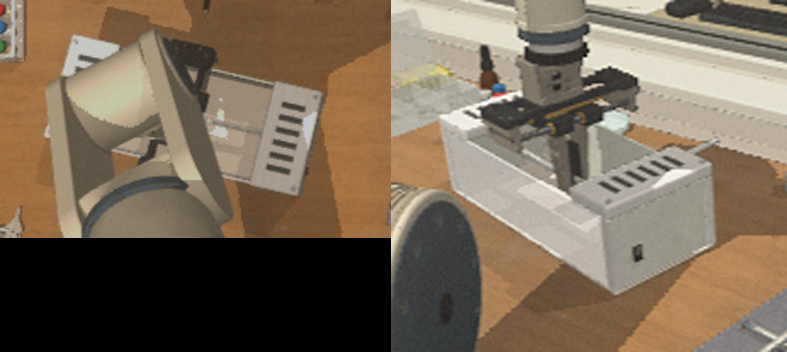

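The picture shows the strip inside the box, going in under the near hood at crop (265,128). The gripper body is above the walls and the measured forces are near zero.

```bash
python3 -c "
from plant import env
print(env.job_done())"
```

```text
the job is handed in; nothing more can be done
None
```

The job is handed in: the strip is held in the gripper inside the light box, level and midway along it with both ends under the hoods. It sits about 40 mm below the hoods' underside with near-zero contact force, at about 14 s of robot time. The hidden far end is placed by calculation, and the other strips were last seen in place after the lift.

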